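# Hang the chocolate plaque under its red partner

### The job

The glue on the brown chocolate plaque is dry: first swing the jig's sprung clamp arm up past its hold-open point so that it stays open by itself, then lift the plaque out and hang it by its brass hook from the lower loop of the red plaque that hangs on the stand, so that the two hang still and straight one under the other. Leave the clamp open, the red plaque on its hook, and the other things on the desk where they are.

Things in the scene. Friction and masses are not known exactly. Their poses are not given: they have to be found in the camera images.
- clamp: Fixed gluing jig, left or right on the desk, turned up to 0.35 rad: pale wooden base x -30 to 100, y +-65 mm, 10 mm thick. Origin: on the desk under the middle of its slot; z up, -x is the front. Wooden cheeks 28 mm high reach x = +-20 mm; two steel pillars 105 mm high at x = 70, y = +-50 mm.
- clamp_slot (a point): Middle of the slot's floor, 10 mm above the jig's origin. The slot runs along the jig's y: 95 mm long, 11 mm wide (x), 18 mm deep. Axes as the jig's.
- clamp_arm (a joint): Sprung fork arm, rad. 0 = down, two rubber feet (y = +-34 mm) pressing the brown plaque's top edge with 5 N in all. Opens by swinging the yellow bar up and back (jig's +x) to a stop at 1.5. Below 0.7 (hold-open point) the spring closes it; above 0.7 it throws it open and holds it. About 3 N at the bar starts it, less further on.
- clamp_hinge (a point): Middle of the arm's hinge axis (along the jig's y), 70 mm behind (+x) and 93 mm above the jig's origin. Axes as the jig's.
- clamp_bar (a point): Middle of the yellow handle bar: round, 10 mm thick, 100 mm long along the jig's y, 130 mm from the hinge axis; arm down, it is 120 mm in front of (-x) and 50 mm above the hinge. Swinging, it clears the brown plaque's hook by 18 mm. Between the fork's 8 mm prongs (y = +-34 mm) is open space. It can be pushed from below and in front, without gripping.
- lower: Brown plaque (loose, about 90 g): board 8 mm thick (x), 90 mm wide (y), 70 mm tall, upright in the slot, facing as the jig. Origin: middle of its bottom edge; z up, -x the front. On its front a pale wooden stem, 12 mm (x) by 18 mm (y), centred on x = -10 mm, rises to z = 115 mm and carries a brass hook.
- lower_stem (a point): Point to grip on the brown plaque's stem: x = -10 mm, 102 mm above its origin; the stem is 18 mm wide along y here. A gripper leaning about 45 degrees back to the front (-x) stays clear of the red plaque when hanging. Axes as the plaque's.
- lower_seat (a point): Point in the brown plaque's hook where the bar's axis lies once seated: x = y = 0, 148 mm above its origin. The hook is a strip 16 mm wide (y), 3 mm thick: front leg x -11 to -8, top z 151 to 154, tip at x 8 to 11 pointing down to z = 135 mm (plaque's frame). Its mouth, open to +x, is the 20 mm gap between tip and stem top (z = 115).
- upper: Red plaque (loose, about 150 g) hanging on the stand's hook, facing as the stand: board 60 mm wide (y), 28 mm tall, 8 mm thick, a 6 mm brass wire loop above and below. Origin: middle of the lower loop's straight bottom bar; z up, y along the bar, -x the front. Lower loop inside: 54 mm wide, 43 mm high (board's underside at z = 46 mm). Swings when touched.
- upper_top (a point): Middle of the straight top bar of the red plaque's upper loop, 100 mm above its origin.
- stand: Fixed dark wooden stand, across the desk from the jig, turned up to 0.35 rad. Origin: on the desk plumb below its hook; z up, -x the front. Foot 120 x 140 mm, 12 mm thick, centred at x = 125; post 18 x 22 mm at x = 124, 335 mm high; flat brass arm 24 mm wide, z 323 to 327, ending at x = -7 in an upturned lip 342 mm high.
- stand_hook (a point): Where the axis of the red plaque's top bar rests on the stand's hook: 330 mm above the stand's origin.
- mug: White cup, bystander, 72 mm across, 85 mm high; origin: centre of its underside.
- glue: White glue bottle, bystander, 48 mm across, 130 mm high; origin: centre of its underside.
- giftbox: Red gift box, bystander, 70 x 70 x 50 mm; origin: centre of its underside.
- jar: Amber glass jar, bystander, 64 mm across, 85 mm high; origin: centre of its underside.
- tape: Roll of clear tape lying flat, bystander, 72 mm across, 22 mm high; origin: centre of its underside.
- tin: Flat copper tin, bystander, 70 mm across, 30 mm high; origin: centre of its underside.
Things that resemble listed ones, but are neither listed nor needed, are in the scene too. Of the things like the upper, leave any that is turquoise; of the rest the larger one is meant.

How it is judged (in metres and radians):
On the way, in this order (a step that is already met when the one before it is completed fails the run):
1. the clamp arm stands open by itself (beyond 1.3 rad) while the brown plaque is still in the slot (value of joint clamp_arm above 1.3 rad and distance of lower from where it was at the start of the episode below 0.02 m and contact force between each of the arm, the fingers and clamp_arm below 0.1 N), for 0.2 s.
2. the brown plaque is lifted clear of the slot (z of lower in the frame of clamp above 0.03 m), for 0.1 s.
At the end, for the whole second after the job is handed in: Brown plaque hangs by its hook on the red plaque's lower bar (seat within 10 mm across, 24 mm along, 6 mm in height), bearing on it; red plaque's top bar within 12 mm of its place on the stand's hook; both lean under 0.2 rad, slower than 0.08 m/s; clamp open beyond 1.3 rad (value of joint clamp_arm above 1.3 rad and x of lower_seat in the frame of upper between -0.01 and 0.01 m and z of lower_seat in the frame of upper between -0.006 and 0.006 m and y of lower_seat in the frame of upper between -0.024 and 0.024 m and contact force between lower and upper above 0.2 N and distance between upper_top and stand_hook below 0.012 m and angle between each of lower, upper's own z axis and vertical below 0.2 rad and height (world z) of lower above 0.06 m and linear speed of each of lower, upper below 0.08 m/s); the robot touches nothing.
It fails at once if a bystander (cup, glue bottle, gift box, jar, tape or tin) is shifted by more than 25 mm (distance of any of mug, glue, giftbox, jar, tape, tin from where it was at the start of the episode above 0.025 m).
It also fails if it takes over 61 s, if anything falls off the work surface, if the arm or the gripper's body presses on something with over 40 N, if the wrist force passes 120 N, or if a joint passes its speed limit or range.

### The arm

A 7-joint arm with a two-finger parallel gripper is mounted at the origin on the work surface. World frame = base frame: x ahead of the robot, y to its left, z up, the work surface at z = 0. Lengths are in m, angles in degrees, forces in N, time in s.
With the tool pointing down it reaches from about 0.425 to 0.875 m from the base axis. Payload 4.7 kg.
Tool frame: the origin (TCP) lies on the centre line of the jaws, within the pads' length; the fingertips stand 19 mm ahead of it and the grasp point (between the pads) is the TCP; z points along the fingers, y is the line along which they close (so a half turn about z gives the same grasp; the last joint's range is limited). The gripper opens to 87 mm and grips with 3 to 60 N. Pads are 19 mm wide; open, the fingers measure 117 mm over their backs; the gripper's body (75 mm by 190 mm) begins 51 mm behind the grasp point.
Start: joints at [71.339, 18.392, -4.016, 83.108, 1.295, 78.541, -3.26], TCP at [0.217, -0.613, 0.242] pointing down, gripper open.
Joint ranges: [-163.93, 163.93], [-17.29, 119.83], [-79.2, 71.16], [3.27, 140.29], [-89.18, 269.18], [5.43, 117.66], [-154.24, 154.24]. Speed limits (degrees/s): [147.25, 147.25, 180, 180, 180, 180, 180].

### API

Orientations are given as [roll, pitch, yaw] about the fixed x, y, z axes, in that order (R = Rz(yaw) Ry(pitch) Rx(roll)).
In Python, from cell import env, imaging gives the robot as it stands.
- The arm moves only by the shell command python3 -m crank 'ROWS' [OPENING] [FORCE]. ROWS is JSON, a list of rows, each an object of numbers: "x", "y", "z": the shift along the tool's x, y, z in m; "turn": the turn about the tool's z in rad. In form: [{"x": .., "y": .., "z": .., "turn": ..}, ...]. A call has 1 to 12 rows; each row is the pose to reach, as a shift and turn from the pose commanded when the call began, along the tool's axes at that moment; what a row does not reach only later rows make up. A row lasts 1/8 s, in which the tool goes at most 62.5 mm and 10.7 degrees, less where a joint would pass 70% of its speed; a pose out of reach is approached as far as the arm can. A call with a gripper value outside its range is refused whole. OPENING is the finger opening in m, from 0 to 0.087, set as the call begins (- or left out, the last holds). The fingers move at their own pace and stop on an object; FORCE is the grip in N (left out, the last holds). Time passes only in rows, so rows that repeat a pose let the fingers close. It gives the time, the measured TCP pose, the force, the opening and the grip force at its end, in the units of the state.
- env.get_obs(): the state, without advancing time (a new reading comes with each control period).
- imaging.read_camera(name): name is "scene" or "top" or "wrist"; returns the picture (384x512x3 uint8, red, green, blue); there is no depth.
- imaging.get_calibration(name): a dict with "camera_matrix" (3x3 intrinsics, pixels), "k1" (the pictures are not rectified: a ray, as slopes to the right and down, at radius r is drawn at 1 + k1 r^2 times it, then the intrinsics apply), "position" and "attitude" of the camera in the world. Camera axes: x right, y up, looking along -z (the intrinsics and any distortion apply to the point x, -y, -z); pixel columns grow to the right and rows downward; lengths in m; the calibration is good to about 2 mm. A picture is of the moment at which its call begins: read the wrist's pose just before it. get_calibration takes no time and is no camera call; for the wrist camera it gives the pose at the moment of the call.
- env.sign_off(): hands the job in; it is judged then, once.
The state is a dict: "time_s": time; "qpos": joint angles; "joint_velocities": joint speeds; "effort": joint torques, N m; "tool_pos": TCP position; "tool_rot": TCP orientation; "force": force on the tool from outside, world axes, zero at the start; "wrist_torque": the same for the moment, N m; "grip_width": finger opening in m; "grasp_force": force on a finger pad.
Only numpy, scipy, OpenCV 4.12 (cv2) and the standard library are available. Lean on these libraries where they do the work, as an engineer would, in place of code of your own. Each camera call takes 0.05 s, during which the arm holds its last target. There are 200 camera calls.

## Working session

There is one attempt and no reset: what is moved stays moved. The work goes in short steps, Python scripts to look and compute and a shell command to move; the robot and the scene stay as the last step left them, time stands still between calls to the robot, and variables do not carry over. Pictures are saved under pics/ and viewed, at most 10 in all, crops included, and the job is handed in when it is done.

```bash
ls; mkdir -p pics; python3 - <<'E'
from cell import env, imaging
import cv2,numpy as np
print(env.get_obs())
for n in ("scene","top"):
    im=imaging.read_camera(n); cv2.imwrite(f"pics/{n}0.png",im[:,:,::-1]); c=imaging.get_calibration(n); print(n,c)
a=cv2.imread("pics/scene0.png");b=cv2.imread("pics/top0.png")
cv2.imwrite("pics/s.png",cv2.resize(a,(800,600)));cv2.imwrite("pics/t.png",cv2.resize(b,(800,600)))
E
```

```text
pics
{'time_s': 0.0, 'qpos': array([71.34029498, 18.43824243, -4.0159705 , 83.17502428,  1.29490665,
       78.54163198, -3.26220513]), 'joint_velocities': array([ 0.0264259 ,  0.03414747, -0.04987174, -0.02737269, -0.05764239,
       -0.02675371,  0.10663611]), 'effort': array([ 1.10350327e-04, -4.91287351e+01, -4.03740825e-01, -3.12528241e+01,
       -6.37660269e-02,  4.36730019e-02,  1.88500258e-04]), 'tool_pos': array([ 0.21641117, -0.61235998,  0.24046974]), 'tool_rot': array([-1.79890343e+02,  5.60335815e-03,  1.94676555e+01]), 'force': array([-0.23172231,  0.19486376,  0.11260712]), 'wrist_torque': array([0.04707759, 0.00983076, 0.00176741]), 'grasp_force': 0.0, 'grip_width': 0.08721906487361339}
scene {'camera_matrix': array([[398.61157419,   0.        , 245.61501987],
       [  0.        , 398.61157419, 193.36633307],
       [  0.        ,   0.        ,   1.        ]]), 'k1': 0.029321799262536773, 'position': array([ 0.99362646, -0.82728212,  0.93599079]), 'attitude': array([52.49564203, -0.53970295, 27.34807786])}
top {'camera_matrix': array([[427.97980347,   0.        , 261.58915448],
       [  0.        , 427.97980347, 196.19064344],
       [  0.        ,   0.        ,   1.        ]]), 'k1': -0.04300413467550048, 'position': array([ 4.77046472e-01, -3.76867796e-04,  1.82233654e+00]), 'attitude': array([ 2.88314392e+00, -1.62572665e-02, -8.92459443e+01])}
```

View pics/s.png

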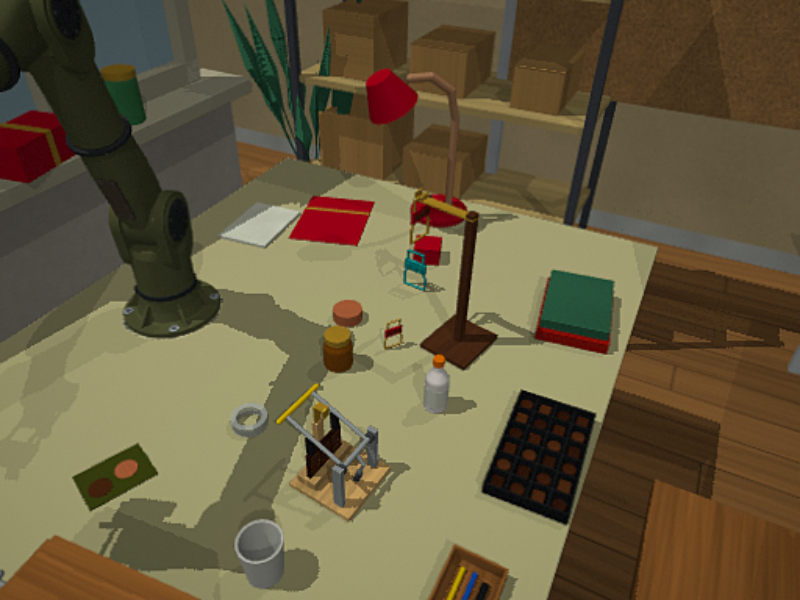

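View pics/t.png

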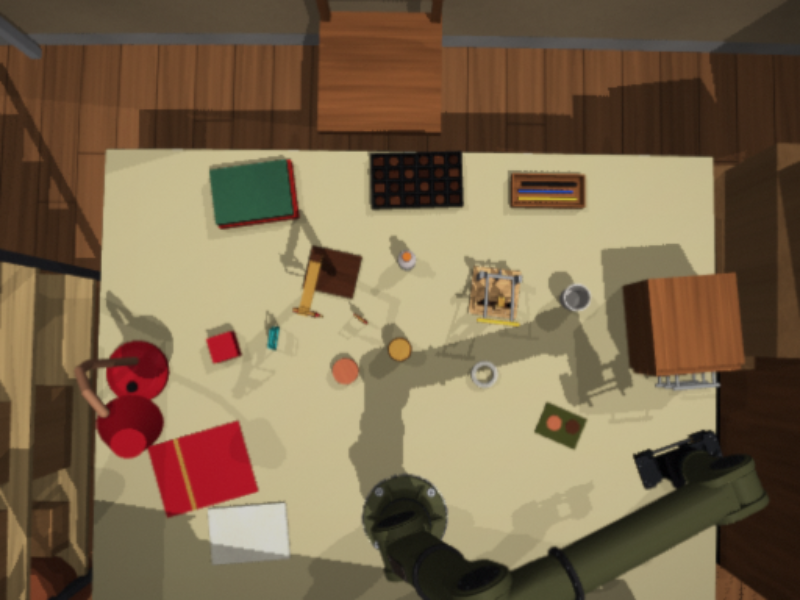

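The scene view shows the jig at (340,455), with its yellow bar at (298,403). The stand is at (460,340), with the large red plaque hanging near (420,220). Candidates for the red plaque:
- Large hanging red plaque, scene (420,222): chosen.
- Turquoise plaque at (415,270): excluded by colour.
- Small red plaque on the desk at (393,333): smaller, so excluded.

Next is a close crop with helpers.

```bash
cat > h.py <<'E'
import numpy as np,cv2
from scipy.spatial.transform import Rotation as Ro
def rot(rpy): return Ro.from_euler('xyz',rpy,degrees=True).as_matrix()
class Cam:
    def __init__(s,c): s.K=c["camera_matrix"];s.k=c["k1"];s.p=np.array(c["position"]);s.R=rot(c["attitude"])
    def ray(s,u,v):
        d=np.array([(u-s.K[0,2])/s.K[0,0],(v-s.K[1,2])/s.K[1,1]]);q=d.copy()
        for _ in range(20): q=d/(1+s.k*(q@q))
        return s.R@np.array([q[0],-q[1],-1])
    def plane(s,u,v,z): d=s.ray(u,v); return s.p+d*(z-s.p[2])/d[2]
    def proj(s,P):
        q=s.R.T@(np.array(P)-s.p); a=np.array([q[0],-q[1]])/-q[2]; a=a*(1+s.k*(a@a)); return s.K[:2,:2]@a+s.K[:2,2]
def tri(c1,uv1,c2,uv2):
    A=[];b=[]
    for c,uv in((c1,uv1),(c2,uv2)):
        d=c.ray(*uv);d/=np.linalg.norm(d);M=np.eye(3)-np.outer(d,d);A.append(M);b.append(M@c.p)
    A=np.vstack(A);b=np.hstack(b);X=np.linalg.lstsq(A,b,rcond=None)[0];return X,np.linalg.norm(A@X-b)
E
python3 - <<'E'
from h import *
from cell import imaging
S=Cam(imaging.get_calibration("scene"));T=Cam(imaging.get_calibration("top"))
a=cv2.imread("pics/scene0.png");b=cv2.imread("pics/top0.png")
def crop(i,x,y,w,h): return cv2.resize(i[y:y+h,x:x+w],(400,300),interpolation=cv2.INTER_CUBIC)
cv2.imwrite("pics/c.png",np.vstack([np.hstack([crop(a,160,240,112,84),crop(b,280,160,72,54)]),np.hstack([crop(a,230,115,112,84),crop(b,180,150,72,54)])]))
def ends(img,lo,hi,box):
    h=cv2.cvtColor(img,cv2.COLOR_BGR2HSV);m=cv2.inRange(h,lo,hi);x,y,w,hh=box;k=np.zeros_like(m);k[y:y+hh,x:x+w]=m[y:y+hh,x:x+w]
    P=np.argwhere(k)[:,::-1].astype(float);c=P.mean(0);d=np.linalg.svd(P-c,full_matrices=False)[2][0];t=(P-c)@d
    return len(P),c,c+d*t.min(),c+d*t.max()
e1=ends(a,(20,180,120),(35,255,255),(170,240,50,40));e2=ends(b,(20,170,100),(35,255,255),(290,190,50,25))
print(e1,e2)
for i in range(1,4): print(i,T.plane(*e2[i],0.143),S.plane(*e1[i],0.143))
E
```

```text
(140, array([193.7       , 258.27142857]), array([206.04033559, 251.77762451]), array([175.78815664, 267.69710426])) (31, array([318.74193548, 205.67741935]), array([305.99502501, 204.03869835]), array([330.96796624, 207.24917695]))
1 [ 0.52727381 -0.22469113  0.143     ] [ 0.53403254 -0.22623802  0.143     ]
2 [ 0.53306184 -0.17452234  0.143     ] [ 0.55059647 -0.19032382  0.143     ]
3 [ 0.52171797 -0.27284191  0.143     ] [ 0.51103399 -0.27606972  0.143     ]
```

View pics/c.png

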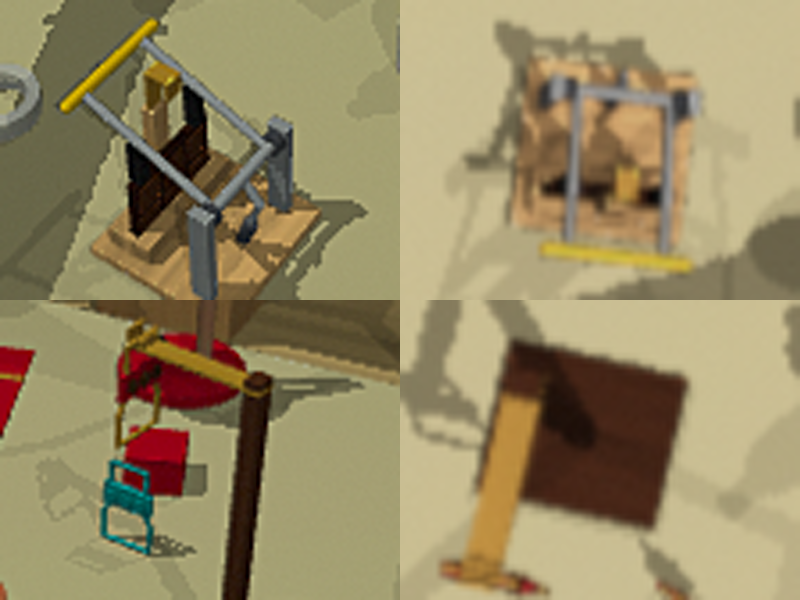

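The crop confirms the choice: a large red plaque with brass loops hangs on the stand hook, lower-loop bar at about scene (263,155) to (274,150). The jig and its corners are clear. Next I compute poses from the corners.

```bash
python3 - <<'E'
from h import *
from cell import imaging
S=Cam(imaging.get_calibration("scene"));T=Cam(imaging.get_calibration("top"))
j=lambda u,v:(280+(u-400)/5.556,160+v/5.556)
s=lambda u,v:(180+(u-400)/5.556,150+(v-300)/5.556)
def fit(loc,pts):
    L=np.array(loc);W=np.array(pts)[:,:2];lc=L.mean(0);wc=W.mean(0);A=(L-lc).T@(W-wc)
    th=np.arctan2(A[0,1]-A[1,0],A[0,0]+A[1,1]);R=np.array([[np.cos(th),-np.sin(th)],[np.sin(th),np.cos(th)]])
    t=wc-R@lc;print("yaw",np.degrees(th),"org",t,"res mm",1000*np.round(W-(L@R.T+t),4).tolist() if 0 else np.round(1000*(W-(L@R.T+t)),1).tolist());return th,t
loc=[(70,50),(70,-50),(100,-65),(100,65),(-30,65),(-50,50),(-50,-50)]
P=[T.plane(*j(560,88),.105),T.plane(*j(685,100),.105),T.plane(*j(697,75),.01),T.plane(*j(530,57),.01),T.plane(*j(512,225),.01),[.53306,-.17452],[.52172,-.27284]]
jt,jo=fit(np.array(loc)/1000,P)
loc=[(185,70),(185,-70),(65,-70),(65,70)]
P=[T.plane(*s(u,v),.012) for u,v in((510,342),(687,378),(655,528),(478,492))]
st,so=fit(np.array(loc)/1000,P)
tip=T.plane(*s(478,575),.335);print("lip top view",tip)
def W(th,o,p): c,s_=np.cos(th),np.sin(th); return np.array([o[0]+c*p[0]-s_*p[1],o[1]+s_*p[0]+c*p[1],p[2]])
print("hook",W(st,so,(0,0,.33)))
for n,p in(("toploopbar",(0,0,.33)),("botL",(0,.03,.23)),("botR",(0,-.03,.23)),("lip",(-.007,0,.342)),("posttop",(.124,0,.335))):
    q=S.proj(W(st,so,p));print(n,q,"crop",((q-[230,115])*3.571+[0,300]).round())
print("lower_stem",W(jt,jo,(-.01,0,.112)),"seat",W(jt,jo,(0,0,.158)))
for p in((-.05,.05,.143),(-.05,-.05,.143),(0,0,.164),(70e-3,-.05,.105)):
    q=S.proj(W(jt,jo,p));print(q,"crop",((q-[160,240])*3.571).round())
E
```

```text
Traceback (most recent call last):
ValueError: setting an array element with a sequence. The requested array has an inhomogeneous shape after 1 dimensions. The detected shape was (7,) + inhomogeneous part.
```

```bash
cat > fit.py <<'E'
from h import *
from cell import imaging
S=Cam(imaging.get_calibration("scene"));T=Cam(imaging.get_calibration("top"))
j=lambda u,v:(280+(u-400)/5.556,160+v/5.556)
s=lambda u,v:(180+(u-400)/5.556,150+(v-300)/5.556)
def fit(loc,pts):
    L=np.array(loc);W=np.array([p[:2] for p in pts]);lc=L.mean(0);wc=W.mean(0);A=(L-lc).T@(W-wc)
    th=np.arctan2(A[0,1]-A[1,0],A[0,0]+A[1,1]);R=np.array([[np.cos(th),-np.sin(th)],[np.sin(th),np.cos(th)]])
    t=wc-R@lc;print("yaw",np.degrees(th),"org",t,"res mm",np.round(1000*(W-(L@R.T+t)),1).tolist());return th,t
loc=[(70,50),(70,-50),(100,-65),(100,65),(-30,65),(-50,50),(-50,-50)]
P=[T.plane(*j(560,88),.105),T.plane(*j(685,100),.105),T.plane(*j(697,75),.01),T.plane(*j(530,57),.01),T.plane(*j(512,225),.01),[.53306,-.17452],[.52172,-.27284]]
jt,jo=fit(np.array(loc)/1000,P)
loc=[(185,70),(185,-70),(65,-70),(65,70)]
P=[T.plane(*s(u,v),.012) for u,v in((510,342),(687,378),(655,528),(478,492))]
st,so=fit(np.array(loc)/1000,P)
def W(th,o,p): c,s_=np.cos(th),np.sin(th); return np.array([o[0]+c*p[0]-s_*p[1],o[1]+s_*p[0]+c*p[1],p[2]])
tip=T.plane(*s(478,575),.335);print("lip top view",tip)
print("hook",W(st,so,(0,0,.33)))
for n,p in(("toploopbar",(0,0,.33)),("botL",(0,.03,.23)),("botR",(0,-.03,.23)),("lip",(-.007,0,.342)),("posttop",(.124,0,.335))):
    q=S.proj(W(st,so,p));print(n,q,"crop",((q-[230,115])*3.571+[0,300]).round())
print("lower_stem",W(jt,jo,(-.01,0,.112)),"seat",W(jt,jo,(0,0,.158)))
for p in((-.05,.05,.143),(-.05,-.05,.143),(0,0,.164),(70e-3,-.05,.105)):
    q=S.proj(W(jt,jo,p));print(q,"crop",((q-[160,240])*3.571).round())
E
python3 fit.py
```

```text
yaw -5.660945144042196 org [ 0.57580395 -0.22912552] res mm [[-2.2, -2.6], [0.1, 6.0], [0.2, -0.7], [-0.6, -1.8], [-0.2, -1.9], [2.1, -0.1], [0.6, 1.1]]
yaw -10.840421928454713 org [0.53596834 0.23218571] res mm [[-1.3, -0.5], [-1.0, 0.8], [1.5, 0.7], [0.9, -1.0]]
lip top view [0.53733074 0.23521758 0.335     ]
hook [0.53596834 0.23218571 0.33      ]
toploopbar [268.78724989 125.05242113] crop [139. 336.]
botL [272.57548715 148.13660971] crop [152. 418.]
botR [262.17129125 155.41933241] crop [115. 444.]
lip [267.17868624 121.03238525] crop [133. 322.]
posttop [301.90701597 135.70476968] crop [257. 374.]
lower_stem [ 0.56585272 -0.22813911  0.112     ] seat [ 0.57580395 -0.22912552  0.158     ]
[203.05815055 245.7282203 ] crop [154.  20.]
[179.44900767 268.51164647] crop [ 69. 102.]
[205.9855476  258.91136276] crop [164.  68.]
[217.02563244 298.42317271] crop [204. 209.]
```

Poses agree across the views (residuals about 2 mm, hook projections matching). My plan is to pinch the yellow bar's right end, outboard of the prong, and carry it past the hold-open point. First I go over it, with the tool turned so the jaws close across the bar.

```bash
python3 -m crank '[{"x":0.03,"y":-0.02,"z":-0.06,"turn":-0.1},{"x":0.4,"y":-0.218,"z":-0.06,"turn":-1.126},{"x":0.4,"y":-0.218,"z":-0.06,"turn":-1.126},{"x":0.4,"y":-0.218,"z":-0.06,"turn":-1.126},{"x":0.4,"y":-0.218,"z":-0.06,"turn":-1.126},{"x":0.4,"y":-0.218,"z":-0.06,"turn":-1.126},{"x":0.4,"y":-0.218,"z":-0.06,"turn":-1.126},{"x":0.4,"y":-0.218,"z":-0.06,"turn":-1.126},{"x":0.4,"y":-0.218,"z":-0.02,"turn":-1.126},{"x":0.4,"y":-0.218,"z":-0.02,"turn":-1.126},{"x":0.4,"y":-0.218,"z":-0.02,"turn":-1.126}]' 0.05 20
python3 - <<'E'
from h import *
from cell import env,imaging
o=env.get_obs();print(o["time_s"],o["tool_pos"],o["tool_rot"],o["qpos"],o["grip_width"])
c=Cam(imaging.get_calibration("wrist"));im=imaging.read_camera("wrist")
print(c.p,c.proj([.5222,-.2735,.143]),c.proj([.5331,-.1745,.143]))
cv2.imwrite("pics/w1.png",im[:,:,::-1])
E
```

```text
time_s: 1.48
tool_pos: [0.5207, -0.2751, 0.2623]
tool_rot: [180.0, 0.0, 83.9]
force: [0.3, 0.1, 0.4]
grip_width: 0.0498
grasp_force: 0.0
1.475 [ 0.52074968 -0.27505789  0.26228328] [1.79990883e+02 2.81680211e-02 8.38865349e+01] [ 48.05686065  12.12478582 -26.50500191  89.70934244   5.4965644
  79.43919991  14.94226324] 0.04984731835341282
[ 0.53030877 -0.19707132  0.40499601] [256.09253763 188.25685107] [256.35478215  80.29683102]
```

View pics/w1.png

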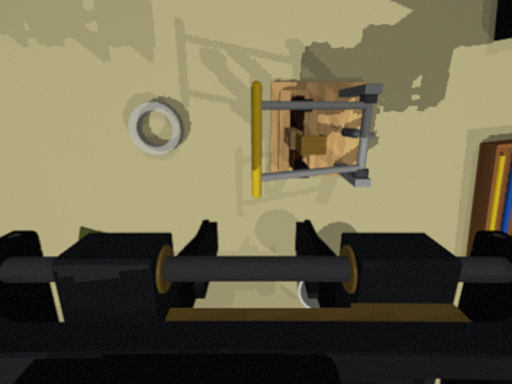

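The wrist view shows the bar running from (257,82) to (257,198), with the brass hook at (314,145). I'll refine the jig's pose from it.

```bash
python3 - <<'E'
from h import *
from cell import imaging
c=Cam(imaging.get_calibration("wrist"));im=cv2.imread("pics/w1.png")
h=cv2.cvtColor(im,cv2.COLOR_BGR2HSV);m=cv2.inRange(h,(20,150,80),(35,255,255));m[:,:245]=0;m[:,268:]=0;m[215:]=0
v,u=np.nonzero(m);
for r in (v.min(),v.max()):
    uu=u[abs(v-r)<4].mean();print("bar end",uu,r,c.plane(uu,r,.143))
print("mid",c.plane(u.mean(),(v.min()+v.max()+1)/2,.143))
b=im[130:165,280:345];print("hook")
m=cv2.inRange(h,(15,150,60),(30,255,255));k=np.zeros_like(m);k[132:160,285:340]=m[132:160,285:340];
x,y,w,hh=cv2.boundingRect(k);print(x,y,w,hh)
for p in((314,145),):print("hook top",c.plane(*p,.164))
for p in((371,88),(354,181)):print("pillar",c.plane(*p,.105))
cv2.imwrite("pics/w1c.png",cv2.resize(im[70:210,240:400],(800,700))[:600])
E
```

```text
bar end 255.85185185185185 81 [ 0.53308926 -0.17521615  0.143     ]
bar end 256.13793103448273 197 [ 0.5217177  -0.28301227  0.143     ]
mid [ 0.52775388 -0.22625623  0.143     ]
hook
289 133 38 25
hook top [ 0.57774059 -0.23410818  0.164     ]
pillar [ 0.6497295  -0.19151651  0.105     ]
pillar [ 0.63217965 -0.28844958  0.105     ]
```

View pics/w1c.png

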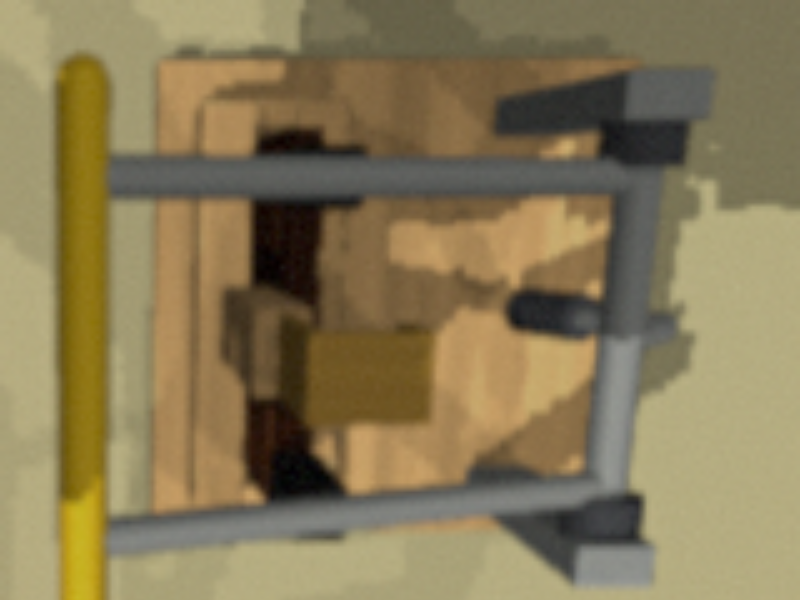

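```bash
python3 -m crank '[{"x":-0.0045,"y":0.002,"z":0.06},{"x":-0.0045,"y":0.002,"z":0.112},{"x":-0.0045,"y":0.002,"z":0.112},{"x":-0.0045,"y":0.002,"z":0.112}]' 0.05 20 && python3 -m crank '[{"x":0},{"x":0},{"x":0},{"x":0},{"x":0}]' 0.0 20
```

```text
invalid input
```

```bash
python3 -m crank '[{"x":-0.0045,"y":0.002,"z":0.06,"turn":0},{"x":-0.0045,"y":0.002,"z":0.112,"turn":0},{"x":-0.0045,"y":0.002,"z":0.112,"turn":0},{"x":-0.0045,"y":0.002,"z":0.112,"turn":0}]' 0.05 20 && python3 -m crank '[{"x":0,"y":0,"z":0,"turn":0},{"x":0,"y":0,"z":0,"turn":0},{"x":0,"y":0,"z":0,"turn":0},{"x":0,"y":0,"z":0,"turn":0}]' 0.0 20
```

```text
time_s: 2.02
tool_pos: [0.5241, -0.2798, 0.1525]
tool_rot: [179.8, 0.1, 83.9]
force: [-0.3, 0.0, 0.0]
grip_width: 0.0498
grasp_force: 0.0
time_s: 2.52
tool_pos: [0.5227, -0.2787, 0.1498]
tool_rot: [180.0, 0.0, 84.0]
force: [-0.4, -0.2, -0.6]
grip_width: 0.0184
grasp_force: 0.0
```

```bash
python3 -m crank '[{"x":0,"y":0,"z":0,"turn":0},{"x":0,"y":0,"z":0,"turn":0},{"x":0,"y":0,"z":0,"turn":0}]' 0.0 20; python3 -m crank '[{"x":0,"y":0.0105,"z":-0.02,"turn":0},{"x":0,"y":0.024,"z":-0.038,"turn":0}]'
```

```text
time_s: 2.9
tool_pos: [0.5206, -0.2785, 0.1495]
tool_rot: [-179.7, -0.0, 84.0]
force: [-5.1, 1.5, 5.2]
grip_width: 0.0089
grasp_force: 20.0
time_s: 3.15
tool_pos: [0.5422, -0.2808, 0.186]
tool_rot: [-179.4, -0.1, 83.9]
force: [-6.3, 2.2, -0.4]
grip_width: 0.0088
grasp_force: 20.0
```

Gripped and following. I'll carry it on to 60° and then release.

```bash
python3 -m crank '[{"x":0,"y":0.017,"z":-0.0155,"turn":0},{"x":0,"y":0.036,"z":-0.0275,"turn":0},{"x":0,"y":0.057,"z":-0.036,"turn":0},{"x":0,"y":0.079,"z":-0.041,"turn":0},{"x":0,"y":0.079,"z":-0.041,"turn":0}]'; python3 -m crank '[{"x":0,"y":0,"z":0,"turn":0},{"x":0,"y":0,"z":-0.01,"turn":0},{"x":0,"y":-0.005,"z":-0.05,"turn":0},{"x":0,"y":-0.06,"z":-0.09,"turn":0},{"x":0,"y":-0.1,"z":-0.09,"turn":0},{"x":0,"y":-0.14,"z":-0.09,"turn":0}]' 0.06 20
python3 - <<'E'
from h import *
from cell import env,imaging
o=env.get_obs();print(o["tool_pos"],o["tool_rot"],o["qpos"])
im=imaging.read_camera("scene");cv2.imwrite("pics/s2.png",cv2.resize(im[120:330,130:410,::-1],(800,600)))
E
```

```text
time_s: 3.78
tool_pos: [0.6269, -0.2901, 0.2296]
tool_rot: [179.8, 0.1, 84.0]
force: [1.2, -1.7, 4.8]
grip_width: 0.0086
grasp_force: 20.0
time_s: 4.53
tool_pos: [0.4836, -0.2742, 0.3193]
tool_rot: [-180.0, 0.0, 84.0]
force: [-0.7, -0.0, -0.3]
grip_width: 0.0577
grasp_force: 0.0
[ 0.4835598  -0.2742427   0.31928421] [-1.79966686e+02  2.49883696e-02  8.39626927e+01] [ 50.75513312   6.79893251 -26.22233946  88.87539392   3.04416426
  85.05035868  18.39127065]
```

View pics/s2.png

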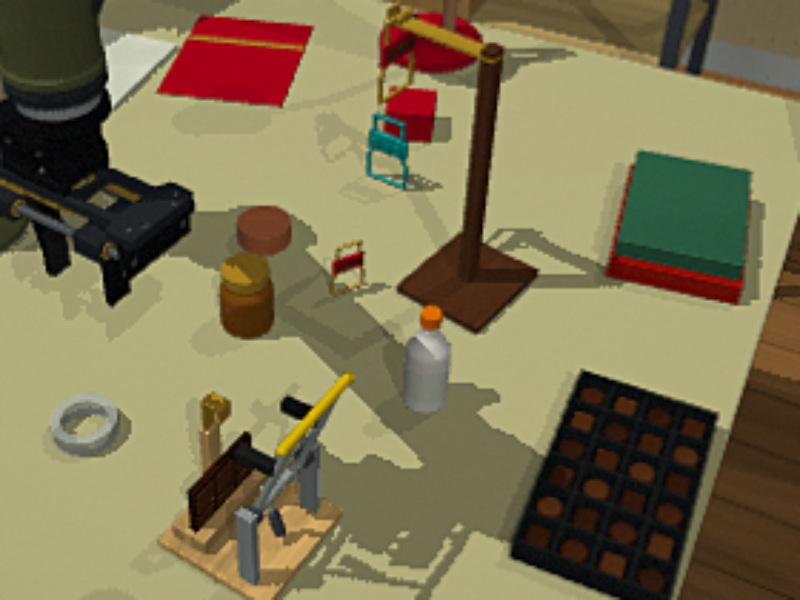

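The clamp bar stands open at the back, (315,415) in the crop, and the plaque is still upright with its hook at (213,410). Only shifts and turns are commanded, but an out-of-reach stretch might give lean. I'll test that in free air with the tool turned into the jig's frame.

```bash
python3 -m crank '[{"x":0.06,"y":-0.007,"z":-0.13,"turn":-1.571},{"x":0.223,"y":-0.007,"z":-0.13,"turn":-1.571},{"x":0.223,"y":-0.007,"z":-0.13,"turn":-1.571},{"x":0.223,"y":-0.007,"z":-0.13,"turn":-1.571},{"x":0.223,"y":-0.007,"z":-0.13,"turn":-1.571},{"x":0.223,"y":-0.007,"z":-0.13,"turn":-1.571},{"x":0.223,"y":-0.007,"z":-0.13,"turn":-1.571},{"x":0.223,"y":-0.007,"z":-0.13,"turn":-1.571},{"x":0.223,"y":-0.007,"z":-0.13,"turn":-1.571},{"x":0.223,"y":-0.007,"z":-0.13,"turn":-1.571}]' 0.06
python3 -m crank '[{"x":-0.4,"y":0,"z":0,"turn":0},{"x":-0.4,"y":0,"z":0,"turn":0},{"x":-0.4,"y":0,"z":0,"turn":0},{"x":-0.4,"y":0,"z":0,"turn":0},{"x":-0.4,"y":0,"z":0,"turn":0},{"x":-0.4,"y":0,"z":0,"turn":0},{"x":-0.4,"y":0,"z":0,"turn":0}]'
python3 -c "
from cell import env
o=env.get_obs();print(o['tool_rot'],o['qpos'])"
```

```text
time_s: 5.82
tool_pos: [0.5015, -0.0521, 0.4484]
tool_rot: [-180.0, -0.1, 173.9]
force: [-0.6, 0.3, -0.0]
grip_width: 0.0599
grasp_force: 0.0
time_s: 6.7
tool_pos: [0.8241, -0.1219, 0.421]
tool_rot: [177.7, 0.8, 170.5]
force: [-0.3, -3.3, -0.3]
grip_width: 0.0599
grasp_force: 0.0
[177.71259712   0.8460273  170.4950129 ] [  6.56700313  52.90776616   9.46394492   9.65064137 -11.04754124
 116.6445501   87.70344707]
```

```bash
python3 -m crank '[{"x":-0.15,"y":0,"z":0,"turn":0},{"x":-0.15,"y":0,"z":0,"turn":0},{"x":-0.15,"y":0,"z":0,"turn":0},{"x":-0.15,"y":0,"z":0,"turn":0}]'; python3 -m crank '[{"x":0.06,"y":0,"z":0,"turn":0},{"x":0.06,"y":0,"z":0,"turn":0}]'
python3 -c "
from cell import env
o=env.get_obs();print(o['tool_rot'],o['qpos'])"
```

```text
time_s: 7.2
tool_pos: [0.8489, -0.1233, 0.392]
tool_rot: [177.9, 1.6, 171.0]
force: [-0.5, -1.1, -0.3]
grip_width: 0.06
grasp_force: 0.0
time_s: 7.45
tool_pos: [0.7943, -0.1154, 0.391]
tool_rot: [177.6, 1.7, 171.0]
force: [1.8, -1.8, 2.3]
grip_width: 0.0596
grasp_force: 0.0
[177.63248249   1.69650141 170.95505839] [ 24.22129566  44.83092839 -50.23012706  35.09114686  32.87894738
 106.54129946  76.78748026]
```

Lean persists between calls: the commanded pose follows what is reached. I'll check how fast an outward pull builds it.

```bash
R='rot|pos'
python3 -m crank '[{"x":-0.12,"y":0,"z":-0.04,"turn":0},{"x":-0.12,"y":0,"z":-0.04,"turn":0}]' | grep -E "$R"
python3 -m crank '[{"x":-0.12,"y":0,"z":-0.04,"turn":0},{"x":-0.12,"y":0,"z":-0.04,"turn":0}]' | grep -E "$R"
python3 -m crank '[{"x":-0.06,"y":0,"z":-0.02,"turn":0}]' | grep -E "$R"
python3 -m crank '[{"x":-0.06,"y":0,"z":-0.02,"turn":0}]' | grep -E "$R"
python3 -m crank '[{"x":-0.5,"y":0,"z":-0.2,"turn":0}]' | grep -E "$R"
python3 -c "
from cell import env
o=env.get_obs();print(o['tool_rot'],o['qpos'])"
```

```text
tool_pos: [0.8361, -0.145, 0.3988]
tool_rot: [-179.5, 2.2, 170.4]
tool_pos: [0.8499, -0.1239, 0.4198]
tool_rot: [178.2, 4.5, 171.8]
tool_pos: [0.8491, -0.1233, 0.4252]
tool_rot: [178.1, 4.9, 171.8]
tool_pos: [0.8468, -0.1229, 0.4359]
tool_rot: [178.3, 5.6, 171.9]
tool_pos: [0.8443, -0.1239, 0.4469]
tool_rot: [178.5, 6.3, 171.8]
[178.52330736   6.33363855 171.84365898] [  9.81330766  55.28508975 -79.0188085    3.38014108  75.38543015
 117.6101477   87.03061667]
```

```bash
R='rot|pos'
python3 -m crank '[{"x":-0.5,"y":0,"z":-0.5,"turn":0}]' | grep -E "$R"
python3 -m crank '[{"x":-0.5,"y":0,"z":-0.5,"turn":0}]' | grep -E "$R"
python3 -m crank '[{"x":-0.5,"y":0,"z":-0.7,"turn":0}]' | grep -E "$R"
python3 -m crank '[{"x":-0.5,"y":0,"z":-0.7,"turn":0},{"x":-0.5,"y":0,"z":-0.7,"turn":0}]' | grep -E "$R"
python3 -c "
from cell import env
o=env.get_obs();print(o['tool_rot'],o['qpos'])"
```

```text
tool_pos: [0.8384, -0.1237, 0.4708]
tool_rot: [178.6, 8.0, 171.8]
tool_pos: [0.831, -0.1234, 0.4974]
tool_rot: [178.6, 9.8, 171.7]
tool_pos: [0.8219, -0.1226, 0.5264]
tool_rot: [178.6, 11.7, 171.7]
tool_pos: [0.8051, -0.1168, 0.5663]
tool_rot: [178.3, 14.1, 172.1]
[178.26680759  14.08412704 172.07736939] [  9.60483858  46.68423734 -63.71952101   3.32837546  59.69481716
 117.62388536  87.13804049]
```

```bash
R='rot|pos'
python3 -m crank '[{"x":-0.5,"y":0,"z":-0.7,"turn":0}]' >/dev/null
python3 -m crank '[{"x":-0.5,"y":0,"z":-0.7,"turn":0}]' | grep -E "$R"
python3 -m crank '[{"x":-0.5,"y":0,"z":-0.6,"turn":0}]' >/dev/null
python3 -m crank '[{"x":-0.5,"y":0,"z":-0.6,"turn":0}]' | grep -E "$R"
python3 -m crank '[{"x":-0.5,"y":0,"z":-0.6,"turn":0}]' >/dev/null
python3 -m crank '[{"x":-0.5,"y":0,"z":-0.6,"turn":0}]' | grep -E "$R"
python3 -m crank '[{"x":-0.5,"y":0,"z":-0.5,"turn":0}]' >/dev/null
python3 -m crank '[{"x":-0.5,"y":0,"z":-0.5,"turn":0}]' | grep -E "$R"
python3 -m crank '[{"x":-0.5,"y":0,"z":-0.5,"turn":0}]' >/dev/null
python3 -m crank '[{"x":-0.5,"y":0,"z":-0.5,"turn":0}]' | grep -E "$R|time"
python3 -c "
from cell import env
o=env.get_obs();print(o['tool_rot'],o['qpos'])"
```

```text
tool_pos: [0.785, -0.1209, 0.6186]
tool_rot: [179.0, 18.2, 171.5]
tool_pos: [0.76, -0.1154, 0.6692]
tool_rot: [178.7, 21.9, 171.6]
tool_pos: [0.7317, -0.1125, 0.7175]
tool_rot: [178.8, 25.6, 171.5]
tool_pos: [0.7038, -0.1087, 0.7593]
tool_rot: [178.9, 28.9, 171.4]
time_s: 10.2
tool_pos: [0.6735, -0.1043, 0.7996]
tool_rot: [179.0, 32.2, 171.4]
[179.04420708  32.20499308 171.36384367] [ 10.8523719   29.40384786 -79.1420039    3.3280681   74.99548134
 117.60657181  87.06425069]
```

```bash
R='rot|pos'
python3 -m crank '[{"x":-0.5,"y":0,"z":-0.5,"turn":0}]' >/dev/null
python3 -m crank '[{"x":-0.5,"y":0,"z":-0.5,"turn":0}]' | grep -E "$R"
python3 -m crank '[{"x":-0.5,"y":0,"z":-0.4,"turn":0}]' >/dev/null
python3 -m crank '[{"x":-0.5,"y":0,"z":-0.4,"turn":0}]' | grep -E "$R"
python3 -m crank '[{"x":-0.5,"y":0,"z":-0.4,"turn":0}]' >/dev/null
python3 -m crank '[{"x":-0.5,"y":0,"z":-0.4,"turn":0}]' | grep -E "$R|time"
python3 -c "
from cell import env
o=env.get_obs();print(o['tool_rot'],o['qpos'])"
```

```text
tool_pos: [0.6407, -0.0994, 0.8383]
tool_rot: [179.2, 35.5, 171.3]
tool_pos: [0.6116, -0.0943, 0.8693]
tool_rot: [179.4, 38.4, 171.3]
time_s: 10.95
tool_pos: [0.581, -0.0886, 0.899]
tool_rot: [179.6, 41.2, 171.2]
[179.58123786  41.17393639 171.22015588] [ 10.82022885  20.44329192 -79.14096586   3.33019516  75.41729012
 117.60708503  86.91940018]
```

```bash
cat > sh.py <<'E'
from h import *
from cell import env
def shift(target,back=0.0):
    o=env.get_obs();R=rot(o["tool_rot"]);t=np.array(target)-R[:,2]*back
    d=R.T@(t-o["tool_pos"]);print(o["time_s"],o["tool_pos"].round(4),o["tool_rot"].round(1),"tgt",t.round(3),"tool shift",d.round(4),"tz",R[:,2].round(3),"ty",R[:,1].round(3))
E
python3 -c "
from sh import *
shift((.566,-.233,.112),.15)"
```

```text
10.95 [ 0.581  -0.0886  0.899 ] [179.6  41.2 171.2] tgt [ 0.468 -0.219  0.225] tool shift [ 0.5127 -0.1494  0.4461] tz [ 0.652 -0.093 -0.753] ty [0.148 0.989 0.006]
```

```bash
python3 -m crank '[{"x":0.513,"y":-0.149,"z":0.446,"turn":0},{"x":0.513,"y":-0.149,"z":0.446,"turn":0},{"x":0.513,"y":-0.149,"z":0.446,"turn":0},{"x":0.513,"y":-0.149,"z":0.446,"turn":0},{"x":0.513,"y":-0.149,"z":0.446,"turn":0},{"x":0.513,"y":-0.149,"z":0.446,"turn":0}]' 0.06 20
python3 -c "
from sh import *
shift((.566,-.233,.112),.15);print(env.get_obs()['qpos'])"
```

```text
time_s: 11.7
tool_pos: [0.5238, -0.0893, 0.8384]
tool_rot: [-175.3, 39.6, 177.2]
force: [-0.1, 1.9, -0.6]
grip_width: 0.06
grasp_force: 0.0
11.7 [ 0.5238 -0.0893  0.8384] [-175.3   39.6  177.2] tgt [ 0.471 -0.216  0.227] tool shift [ 0.4253 -0.0922  0.4506] tz [ 0.631 -0.114 -0.768] ty [ 0.102  0.993 -0.064]
[ 83.77695878  -4.20619468 -66.93322202  42.00996437  -7.33509658
  99.63963362  97.08569977]
```

```bash
python3 -m crank '[{"x":0.425,"y":-0.092,"z":0.45,"turn":0},{"x":0.425,"y":-0.092,"z":0.45,"turn":0},{"x":0.425,"y":-0.092,"z":0.45,"turn":0},{"x":0.425,"y":-0.092,"z":0.45,"turn":0},{"x":0.425,"y":-0.092,"z":0.45,"turn":0},{"x":0.425,"y":-0.092,"z":0.45,"turn":0}]'
python3 -c "
from sh import *
shift((.566,-.233,.112),.15);print(env.get_obs()['qpos'])"
```

```text
time_s: 12.45
tool_pos: [0.5252, -0.1359, 0.6501]
tool_rot: [-175.7, 39.1, 176.6]
force: [-0.8, -0.8, 0.9]
grip_width: 0.0602
grasp_force: 0.0
12.45 [ 0.5252 -0.1359  0.6501] [-175.7   39.1  176.6] tgt [ 0.473 -0.216  0.228] tool shift [ 0.3032 -0.0605  0.3028] tz [ 0.623 -0.113 -0.774] ty [ 0.107  0.993 -0.059]
[ 18.87610318 -17.27378845  -3.92421897  81.30096187  -4.08248499
  76.72598887  99.26135095]
```

```bash
python3 -m crank '[{"x":0.303,"y":-0.06,"z":0.303,"turn":0},{"x":0.303,"y":-0.06,"z":0.303,"turn":0},{"x":0.303,"y":-0.06,"z":0.303,"turn":0},{"x":0.303,"y":-0.06,"z":0.303,"turn":0},{"x":0.303,"y":-0.06,"z":0.303,"turn":0},{"x":0.303,"y":-0.06,"z":0.303,"turn":0},{"x":0.303,"y":-0.06,"z":0.303,"turn":0},{"x":0.303,"y":-0.06,"z":0.303,"turn":0},{"x":0.303,"y":-0.06,"z":0.303,"turn":0},{"x":0.303,"y":-0.06,"z":0.303,"turn":0}]'
python3 - <<'E'
from sh import *
from cell import imaging
shift((.566,-.233,.112),.15);print(env.get_obs()['qpos'])
c=Cam(imaging.get_calibration("wrist"));im=imaging.read_camera("wrist")
print("stem",c.proj([.566,-.233,.112]),"hooktop",c.proj([.576,-.234,.164]))
cv2.imwrite("pics/w2.png",im[:,:,::-1])
E
```

```text
time_s: 13.7
tool_pos: [0.4845, -0.2241, 0.2138]
tool_rot: [-176.6, 38.1, 176.1]
force: [0.2, 0.3, 1.1]
grip_width: 0.0598
grasp_force: 0.0
13.7 [ 0.4845 -0.2241  0.2138] [-176.6   38.1  176.1] tgt [ 0.474 -0.218  0.23 ] tool shift [-0.0016  0.0045 -0.0194] tz [ 0.61  -0.102 -0.786] ty [ 0.105  0.993 -0.047]
[ 46.6289377  -17.23080293 -13.96586228 130.77029292 -33.06861729
  34.03794987 139.32126601]
stem [261.10196261 188.13447663] hooktop [259.00693255 238.63271969]
```

View pics/w2.png

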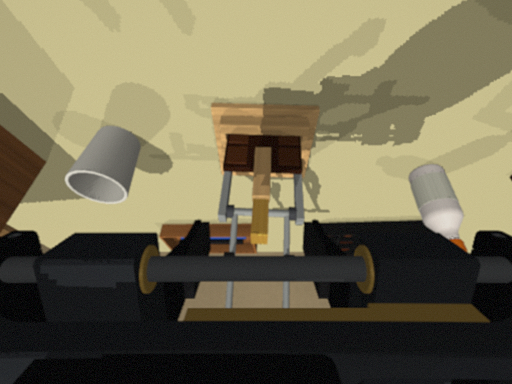

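The wrist view shows the stem centred between the jaws at (262,190), matching its predicted place, with the hook at (260,235). Advancing and gripping.

```bash
python3 -m crank '[{"x":-0.0016,"y":0.0045,"z":0.04,"turn":0},{"x":-0.0016,"y":0.0045,"z":0.08,"turn":0},{"x":-0.0016,"y":0.0045,"z":0.11,"turn":0},{"x":-0.0016,"y":0.0045,"z":0.13,"turn":0},{"x":-0.0016,"y":0.0045,"z":0.13,"turn":0}]'
python3 -c "
from sh import *
shift((.566,-.233,.112));print(env.get_obs()['qpos'])"
```

```text
time_s: 14.38
tool_pos: [0.572, -0.233, 0.1185]
tool_rot: [-176.3, 38.6, 176.5]
force: [0.6, 0.8, -0.2]
grip_width: 0.0603
grasp_force: 0.0
14.375 [ 0.572  -0.233   0.1185] [-176.3   38.6  176.5] tgt [ 0.566 -0.233  0.112] tool shift [ 0.0088 -0.0003  0.0014] tz [ 0.617 -0.102 -0.78 ] ty [ 0.1    0.994 -0.05 ]
[ 42.94310056   1.87474696 -17.77111663 127.56582105 -36.08611841
  16.04411028 142.42144362]
```

```bash
python3 -m crank '[{"x":0.008,"y":0,"z":0.001,"turn":0},{"x":0.008,"y":0,"z":0.001,"turn":0},{"x":0.008,"y":0,"z":0.001,"turn":0},{"x":0.008,"y":0,"z":0.001,"turn":0},{"x":0.008,"y":0,"z":0.001,"turn":0},{"x":0.008,"y":0,"z":0.001,"turn":0},{"x":0.008,"y":0,"z":0.001,"turn":0}]' 0.0 40
python3 -c "
from sh import *
shift((.566,-.233,.112))"
```

```text
time_s: 15.25
tool_pos: [0.5644, -0.2328, 0.112]
tool_rot: [-176.4, 38.5, 176.4]
force: [-1.7, 2.2, 5.6]
grip_width: 0.018
grasp_force: 39.6
15.25 [ 0.5644 -0.2328  0.112 ] [-176.4   38.5  176.4] tgt [ 0.566 -0.233  0.112] tool shift [-0.0012 -0.0001  0.0011] tz [ 0.616 -0.102 -0.781] ty [ 0.102  0.994 -0.05 ]
```

```bash
python3 -m crank '[{"x":-0.012,"y":-0.001,"z":-0.016,"turn":0},{"x":-0.031,"y":-0.002,"z":-0.039,"turn":0},{"x":-0.062,"y":-0.005,"z":-0.078,"turn":0},{"x":-0.094,"y":-0.007,"z":-0.117,"turn":0},{"x":-0.1,"y":-0.008,"z":-0.125,"turn":0},{"x":-0.1,"y":-0.008,"z":-0.125,"turn":0}]'
python3 - <<'E'
from sh import *
from cell import imaging
shift((.467,.244,.27));print(env.get_obs()['qpos'])
for n in("scene","top"):
    im=imaging.read_camera(n);cv2.imwrite(f"pics/{n}3.png",im[:,:,::-1])
    c=Cam(imaging.get_calibration(n));o=env.get_obs()["tool_pos"];print(c.proj(o+np.array([.01,-.001,.052])))
a=cv2.imread("pics/scene3.png");b=cv2.imread("pics/top3.png")
cv2.imwrite("pics/v3.png",np.hstack([cv2.resize(a[180:300,150:250],(400,480)),cv2.resize(b[140:236,280:360],(400,480))]))
E
```

```text
time_s: 16.0
tool_pos: [0.5637, -0.2336, 0.2712]
tool_rot: [-176.3, 38.4, 176.4]
force: [0.5, -0.7, -2.0]
grip_width: 0.0177
grasp_force: 40.0
16.0 [ 0.5637 -0.2336  0.2712] [-176.3   38.4  176.4] tgt [0.467 0.244 0.27 ] tool shift [ 0.0998  0.4646 -0.1079] tz [ 0.615 -0.103 -0.782] ty [ 0.103  0.993 -0.051]
[ 44.98779336 -10.33773934 -17.19242866 118.72861805 -23.95872449
  36.0845751  127.20555277]
[200.56041199 213.75524457]
[328.17530597 191.29832025]
```

View pics/v3.png

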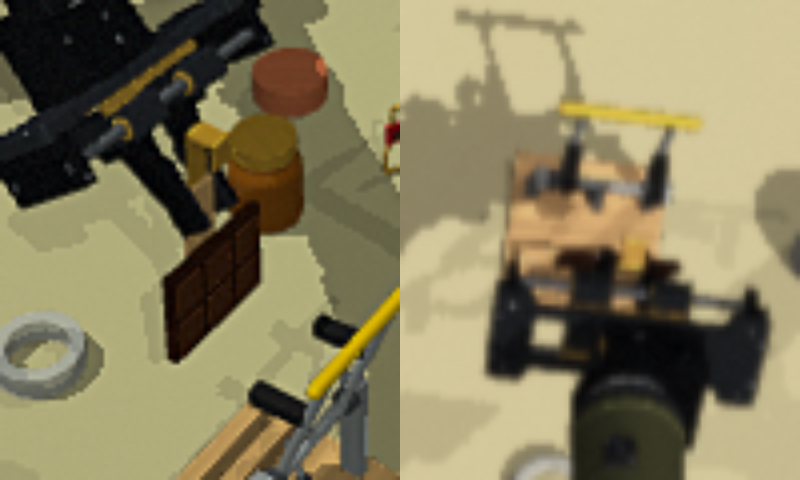

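The plaque is held upright, with its hook at crop (207,135) in scene and (635,255) in top, both within about 1 px of prediction. Transit to in front of the stand.

```bash
python3 -m crank '[{"x":0.014,"y":0.035,"z":-0.013,"turn":0},{"x":0.03,"y":0.075,"z":-0.028,"turn":0},{"x":0.05,"y":0.125,"z":-0.047,"turn":0},{"x":0.07,"y":0.175,"z":-0.066,"turn":0},{"x":0.088,"y":0.222,"z":-0.083,"turn":0},{"x":0.09,"y":0.27,"z":-0.088,"turn":0},{"x":0.093,"y":0.32,"z":-0.093,"turn":0},{"x":0.095,"y":0.37,"z":-0.098,"turn":0},{"x":0.097,"y":0.42,"z":-0.103,"turn":0},{"x":0.099,"y":0.45,"z":-0.107,"turn":0},{"x":0.1,"y":0.465,"z":-0.108,"turn":0},{"x":0.1,"y":0.465,"z":-0.108,"turn":0}]'
python3 -c "
from sh import *
shift((.467,.244,.27));print(env.get_obs()['qpos'])"
```

```text
time_s: 17.6
tool_pos: [0.4799, 0.2054, 0.2564]
tool_rot: [-176.2, 38.2, 176.5]
force: [1.4, 0.0, -0.2]
grip_width: 0.0175
grasp_force: 40.0
17.6 [0.4799 0.2054 0.2564] [-176.2   38.2  176.5] tgt [0.467 0.244 0.27 ] tool shift [ 0.0035  0.0363 -0.0225] tz [ 0.613 -0.103 -0.784] ty [ 0.101  0.994 -0.052]
[-24.50023222 -15.62872332 -18.65650288 124.34901766  32.98383096
  50.60869741  24.86145481]
```

```bash
python3 -m crank '[{"x":0.003,"y":0.036,"z":-0.022,"turn":0},{"x":0.003,"y":0.036,"z":-0.022,"turn":0},{"x":0.003,"y":0.036,"z":-0.022,"turn":0}]' >/dev/null
python3 -c "
from sh import *
shift((.467,.244,.207))"
```

```text
17.975 [0.4692 0.2409 0.2697] [-176.1   38.2  176.5] tgt [0.467 0.244 0.207] tool shift [0.0406 0.0062 0.0475] tz [ 0.612 -0.105 -0.784] ty [ 0.103  0.993 -0.053]
```

```bash
python3 -m crank '[{"x":0.02,"y":0.003,"z":0.024,"turn":0},{"x":0.04,"y":0.006,"z":0.047,"turn":0},{"x":0.04,"y":0.006,"z":0.047,"turn":0},{"x":0.04,"y":0.006,"z":0.047,"turn":0}]'
python3 - <<'E'
from sh import *
from cell import imaging
shift((.467,.244,.207))
W=Cam(imaging.get_calibration("wrist"));w=imaging.read_camera("wrist")[:,:,::-1];s=imaging.read_camera("scene")[:,:,::-1];t=imaging.read_camera("top")[:,:,::-1]
for n,i in(("w",w),("s",s),("t",t)): cv2.imwrite(f"pics/{n}4.png",i)
S=Cam(imaging.get_calibration("scene"));T=Cam(imaging.get_calibration("top"))
bar=np.array([.536,.232,.23]);bx=np.array([.188,.982,0]);o=env.get_obs()["tool_pos"]
seat=o+[.010,-.001,.052]
for nm,p in(("bar",bar),("barL",bar+.03*bx),("barR",bar-.03*bx),("hooktop",seat)): print(nm,"w",W.proj(p).round(1),"s",S.proj(p).round(1),"t",T.proj(p).round(1))
cv2.imwrite("pics/v4.png",np.hstack([cv2.resize(s[90:210,210:310],(500,600),interpolation=cv2.INTER_CUBIC),np.vstack([cv2.resize(w,(300,225)),cv2.resize(w[200:300,180:340],(300,188)),cv2.resize(t[170:230,170:266],(300,187))])]))
E
```

```text
time_s: 18.48
tool_pos: [0.4685, 0.2445, 0.2107]
tool_rot: [-176.3, 38.4, 176.3]
force: [0.5, 1.4, -0.9]
grip_width: 0.0173
grasp_force: 40.0
18.475 [0.4685 0.2445 0.2107] [-176.3   38.4  176.3] tgt [0.467 0.244 0.207] tool shift [ 0.0034 -0.0005  0.002 ] tz [ 0.615 -0.104 -0.782] ty [ 0.104  0.993 -0.05 ]
bar w [248.3 310.2] s [267.4 151.8] t [199.3 201.1]
barL w [288.6 313.1] s [272.6 148.2] t [191.5 199.4]
barR w [207.6 307.3] s [262.2 155.4] t [207.2 202.7]
hooktop w [254.1 358.9] s [254.  137.3] t [194.2 216.4]
```

View pics/v4.png

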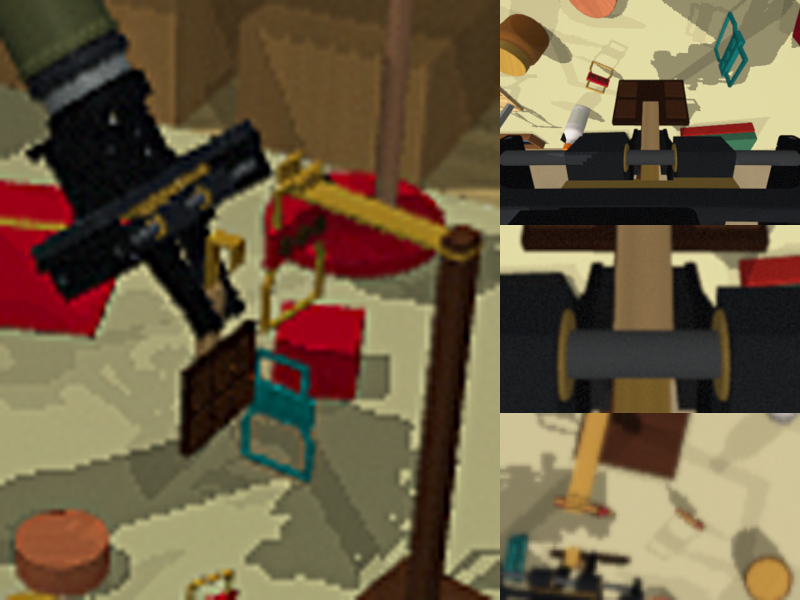

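The left panel shows the brown hook at (222,240), in front of and above the red loop's bottom bar, which runs (267,325) to (322,290). Both are close to prediction. I'll refine the bar's position slightly and work out the insertion.

```bash
python3 - <<'E'
from sh import *
from cell import imaging
S=Cam(imaging.get_calibration("scene"));T=Cam(imaging.get_calibration("top"))
print("topbar",T.plane(196.7,200,.333),"hooktop(top)",T.plane(193,215.9,.265),"seat pred",env.get_obs()["tool_pos"]+[.010,-.001,.052])
print("bar from scene",S.plane(268.9,151.5,.23),S.plane(263.4,155,.23),S.plane(274.4,148,.23))
sx=np.array([.982,-.188,0]);bar=np.array([.5375,.235,.23]);off=np.array([.010,-.001,.046])
for f,u in((-.03,.023),(0,.023),(0,-.004)): shift(bar+sx*f+[0,0,u]-off)
E
```

```text
topbar [0.53577715 0.22620222 0.333     ] hooktop(top) [0.48037843 0.24885472 0.265     ] seat pred [0.47852002 0.24451381 0.26368552]
bar from scene [0.53968105 0.2358304  0.23      ] [0.53280729 0.20701715 0.23      ] [0.54674212 0.26542144 0.23      ]
18.625 [0.4685 0.2455 0.2117] [-176.4   38.5  176.3] tgt [0.498 0.242 0.207] tool shift [-0.0203 -0.0006  0.0223] tz [ 0.616 -0.102 -0.781] ty [ 0.103  0.994 -0.049]
18.625 [0.4685 0.2455 0.2117] [-176.4   38.5  176.3] tgt [0.528 0.236 0.207] tool shift [-0.0436 -0.0032  0.041 ] tz [ 0.616 -0.102 -0.781] ty [ 0.103  0.994 -0.049]
18.625 [0.4685 0.2455 0.2117] [-176.4   38.5  176.3] tgt [0.528 0.236 0.18 ] tool shift [-0.0268 -0.0018  0.0621] tz [ 0.616 -0.102 -0.781] ty [ 0.103  0.994 -0.049]
```

```bash
python3 -m crank '[{"x":-0.008,"y":0,"z":0.01,"turn":0},{"x":-0.02,"y":-0.001,"z":0.022,"turn":0},{"x":-0.028,"y":-0.002,"z":0.029,"turn":0},{"x":-0.036,"y":-0.003,"z":0.035,"turn":0},{"x":-0.045,"y":-0.003,"z":0.042,"turn":0},{"x":-0.045,"y":-0.003,"z":0.042,"turn":0},{"x":-0.045,"y":-0.003,"z":0.042,"turn":0}]'
python3 - <<'E'
from sh import *
from cell import imaging
shift((.530,.236,.207));shift((.530,.236,.180))
s=imaging.read_camera("scene")[:,:,::-1];cv2.imwrite("pics/s5.png",cv2.resize(s[105:175,220:300],(800,700),interpolation=cv2.INTER_CUBIC)[:600])
E
```

```text
time_s: 19.5
tool_pos: [0.5283, 0.236, 0.2053]
tool_rot: [-176.3, 38.4, 176.4]
force: [0.1, -0.6, -1.1]
grip_width: 0.0176
grasp_force: 40.0
19.5 [0.5283 0.236  0.2053] [-176.3   38.4  176.4] tgt [0.53  0.236 0.207] tool shift [-0.0024  0.0001 -0.0003] tz [ 0.615 -0.103 -0.782] ty [ 0.102  0.994 -0.05 ]
19.5 [0.5283 0.236  0.2053] [-176.3   38.4  176.4] tgt [0.53  0.236 0.18 ] tool shift [0.0144 0.0014 0.0208] tz [ 0.615 -0.103 -0.782] ty [ 0.102  0.994 -0.05 ]
```

View pics/s5.png

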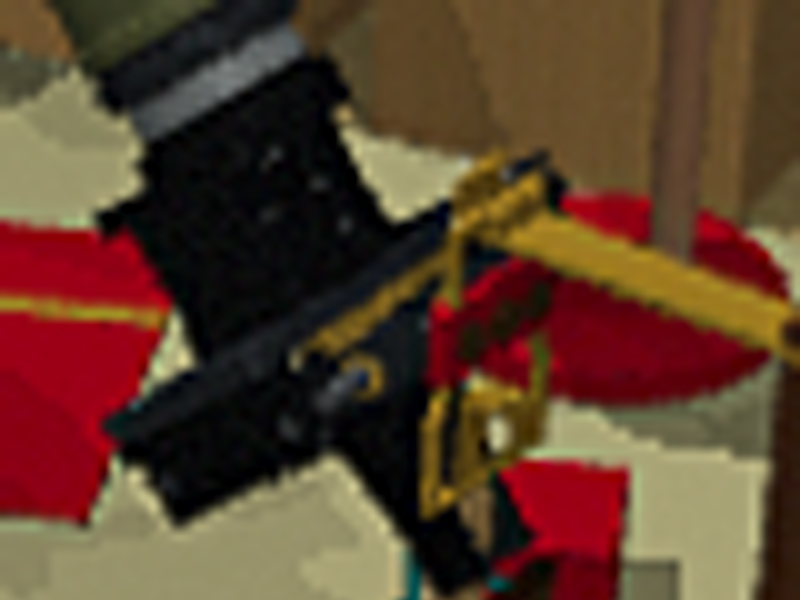

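The hook is inside the red loop with its tip past the bar (about (490,430)), and no contact force. Lowering.

```bash
python3 -m crank '[{"x":0.004,"y":0,"z":0.006,"turn":0},{"x":0.008,"y":0.001,"z":0.011,"turn":0},{"x":0.011,"y":0.001,"z":0.016,"turn":0},{"x":0.0125,"y":0.001,"z":0.018,"turn":0},{"x":0.0125,"y":0.001,"z":0.018,"turn":0}]'
python3 -c "
from sh import *
shift((.530,.236,.180))"
```

```text
time_s: 20.18
tool_pos: [0.5303, 0.2358, 0.184]
tool_rot: [-176.4, 38.5, 176.4]
force: [0.3, -0.7, 2.4]
grip_width: 0.0176
grasp_force: 40.0
20.175 [0.5303 0.2358 0.184 ] [-176.4   38.5  176.4] tgt [0.53  0.236 0.18 ] tool shift [0.0027 0.0004 0.0029] tz [ 0.616 -0.102 -0.781] ty [ 0.102  0.994 -0.05 ]
```

```bash
python3 -m crank '[{"x":0.0007,"y":0,"z":0.001,"turn":0},{"x":0.0007,"y":0,"z":0.001,"turn":0},{"x":0.0007,"y":0,"z":0.001,"turn":0},{"x":0.0007,"y":0,"z":0.001,"turn":0}]' 0.024 10
python3 - <<'E'
from sh import *
from cell import imaging
a=cv2.cvtColor(cv2.imread("pics/s5.png"),cv2.COLOR_BGR2HSV)
s=imaging.read_camera("scene")[:,:,::-1];cv2.imwrite("pics/s6.png",s)
h=cv2.cvtColor(s,cv2.COLOR_BGR2HSV);m=cv2.inRange(h,(5,60,20),(18,255,110));m[:, :225]=0;m[:,300:]=0;m[:145]=0;m[200:]=0
n,l,st,c=cv2.connectedComponentsWithStats(m);print([(st[i].tolist(),c[i].round(1).tolist()) for i in range(1,n) if st[i,4]>40])
S=Cam(imaging.get_calibration("scene"));print("board expected",S.proj([.5375,.235,.117]))
E
```

```text
time_s: 20.68
tool_pos: [0.53, 0.2356, 0.1823]
tool_rot: [-176.3, 38.4, 176.4]
force: [-1.0, 0.5, -0.2]
grip_width: 0.0241
grasp_force: 0.0
[([292, 145, 8, 55, 270], [296.7, 176.9]), ([263, 165, 13, 27, 193], [268.6, 178.2])]
board expected [266.80317844 178.78050669]
```

The plaque now hangs freely where expected. I'll open wider and back out along the tool axis.

```bash
python3 -m crank '[{"x":0,"y":0,"z":0,"turn":0},{"x":0,"y":0,"z":0,"turn":0},{"x":0,"y":0,"z":0,"turn":0},{"x":0,"y":0,"z":-0.01,"turn":0},{"x":0,"y":0,"z":-0.03,"turn":0},{"x":0,"y":0,"z":-0.06,"turn":0},{"x":0,"y":0,"z":-0.1,"turn":0},{"x":0,"y":0,"z":-0.13,"turn":0},{"x":0,"y":0,"z":-0.13,"turn":0}]' 0.05 10
python3 -m crank '[{"x":0,"y":0,"z":0,"turn":0},{"x":0,"y":0,"z":0,"turn":0},{"x":0,"y":0,"z":0,"turn":0},{"x":0,"y":0,"z":0,"turn":0},{"x":0,"y":0,"z":0,"turn":0},{"x":0,"y":0,"z":0,"turn":0},{"x":0,"y":0,"z":0,"turn":0},{"x":0,"y":0,"z":0,"turn":0}]' >/dev/null
cat > chk.py <<'E'
from sh import *
from cell import imaging
S=Cam(imaging.get_calibration("scene"));print(S.proj([.5375,.235,.117]))
for k in range(6):
    s=imaging.read_camera("scene")[:,:,::-1];h=cv2.cvtColor(s,cv2.COLOR_BGR2HSV);m=cv2.inRange(h,(5,60,20),(18,255,110));m[:, :225]=0;m[:,290:]=0;m[:145]=0;m[205:]=0
    n,l,st,c=cv2.connectedComponentsWithStats(m);i=1+np.argmax(st[1:,4]);print(st[i],c[i].round(1))
    r=cv2.inRange(h,(172,150,40),(180,255,255))|cv2.inRange(h,(0,180,40),(4,255,255));r[:130]=0;r[145:]=0;r[:,:258]=0;r[:,280:]=0;v,u=np.nonzero(r);print(len(u))
o=env.get_obs();print(o["time_s"],o["tool_pos"],o["force"])
E
python3 chk.py
```

```text
time_s: 21.85
tool_pos: [0.4496, 0.2508, 0.2872]
tool_rot: [-176.6, 38.7, 176.4]
force: [-0.2, -0.0, -0.5]
grip_width: 0.0499
grasp_force: 0.0
[266.80317844 178.78050669]
[261 165  15  27 209] [267.7 177.7]
158
[261 165  15  27 212] [267.8 177.6]
157
[261 165  15  27 212] [267.8 177.6]
159
[261 165  15  27 216] [267.8 177.5]
158
[261 165  15  27 213] [267.8 177.8]
161
[261 165  15  28 224] [267.7 177.9]
156
23.15 [0.4500533  0.24893473 0.28402697] [-0.59454012 -0.27876391 -0.38719148]
```

```bash
python3 -m crank '[{"x":0,"y":0,"z":0,"turn":0},{"x":0,"y":0,"z":-0.02,"turn":0},{"x":0,"y":0,"z":-0.04,"turn":0},{"x":0,"y":0,"z":-0.04,"turn":0},{"x":0,"y":0,"z":-0.04,"turn":0},{"x":0,"y":0,"z":-0.04,"turn":0},{"x":0,"y":0,"z":-0.04,"turn":0},{"x":0,"y":0,"z":-0.04,"turn":0},{"x":0,"y":0,"z":-0.04,"turn":0},{"x":0,"y":0,"z":-0.04,"turn":0},{"x":0,"y":0,"z":-0.04,"turn":0},{"x":0,"y":0,"z":-0.04,"turn":0}]' >/dev/null; python3 chk.py | tail -5; python3 -c "
from cell import env
print(env.sign_off())"
```

```text
[261 165  15  27 200] [267.9 178. ]
160
[261 165  15  27 209] [267.9 178.2]
157
24.95 [0.42759459 0.25609162 0.31443888] [-0.16245652  0.36790531 -0.44099098]
the job is handed in; nothing more can be done
None
```

I opened the clamp, hung the brown plaque by its hook on the red plaque's lower loop, and handed the job in at about 25 s; the camera showed it hanging still and no verdict came back.

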